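Feed a heel blank to the set mark in the drilling jig

ROBOT

A 6-joint arm with a two-finger parallel gripper is mounted at the origin on a cart in front of the work surface, level with it; the furniture and walls round the work are solid. World frame = base frame: x ahead of the robot, y to its left, z up, the work surface at z = 0. Lengths are in mm, angles in rad, forces in N, time in s.
With the tool pointing down it reaches from about 425 to 950 mm from the base axis. Payload 3.5 kg.
Tool frame: the origin (TCP) lies at the centre of the arm's flange, where the gripper is bolted on; the fingertips stand 173 mm ahead of it and the grasp point (between the pads) lies 155 mm ahead of it (env.tcp_to_grasp is the distance from the TCP to the grasp point, in mm); z points along the fingers, y is the line along which they close (so a half turn about z gives the same grasp; the last joint's range is limited). The gripper opens to 85 mm and grips with 20 to 120 N. Pads are 22 mm wide; open, the fingers measure 114 mm over their backs; the gripper's body (76 mm by 85 mm) begins 54 mm behind the grasp point. The pads swing forward as they close: fully open they stand 13 mm farther back than shut.
Start: joints at [1.138, 0.286, 1.577, -0, 1.279, -0.15], TCP at [188.32, 648.185, 404.725] pointing down, gripper open.
Joint ranges: [-2.77, 2.77], [-0.9, 2.22], [0.21, 2.48], [-1.53, 4.67], [0.24, 2.81], [-2.84, 2.84]. Speed limits (rad/s): [2.79, 2.79, 3.14, 3.14, 3.14, 3.14].

INTERFACE

Orientations are given as a unit quaternion [w, x, y, z].
In Python, from cell import env gives the robot as it stands.
- The arm moves only by the tool move_arm, never from a script. Its argument "commands" is one flat list of numbers, 6 for each row, row after row: the shift along the tool's x, y, z in mm, then the turn, a rotation vector about the tool's x, y, z in degrees. A call has 1 to 20 rows; each row shifts and turns the commanded pose from where the row before left it, along the tool's axes as they then stand; what a row does not reach is not made up. A row lasts 1/12 s, in which the tool goes at most 41.7 mm and 7.16 degrees, less where a joint would pass 70% of its speed; a pose out of reach is approached as far as the arm can. A call is refused whole if a number of a shift passes 41.7 or a number of a turn 7.16, either way. A call with a gripper value outside its range is refused whole. "fingers" is the finger opening in mm, from 0 to 85.4, set as the call begins (left out, the last holds). The fingers move at their own pace and stop on an object; the grip force is fixed at half the most. Time passes only in rows, so rows that do not move let the fingers close. It gives the time, the measured TCP pose, the force, the opening and the grip force at its end, in the units of the state.
- env.observe(): the state, without advancing time (a new reading comes with each control period).
- env.capture(name): name is "side" or "top" or "wrist"; returns a dict with "img" (420x560x3 uint8, red, green, blue), "fov_y" (degrees; the focal length in pixels is half the picture's height over the tangent of half this angle, whatever the lens; pixels are square), "cx", "cy" (the principal point, pixels), "pose" (4x4, takes a point from camera to world coordinates); the wrist camera has in their place "hand_eye" (4x4, takes a point from camera to tool coordinates, whose origin is the TCP and whose axes are the flange's). Camera axes: x right, y down, z forward; pixel columns grow to the right and rows downward; lengths in mm; the calibration is good to about 2 mm. The wrist camera is an equidistant fisheye: a pixel r from the principal point sees the ray r / f radians off the axis. A picture is of the moment at which its call begins: read the wrist's pose just before it. There is no depth.
- env.hand_in(): hands the job in; it is judged then, once.
The state is a dict: "time": time; "q": joint angles; "qd": joint speeds; "effort": joint torques, N m; "tool_pos": TCP position; "eef_rot": TCP orientation; "contact_force": force on the tool from outside, world axes, zero at the start; "ft_torque": the same for the moment, N m; "finger_gap": finger opening in mm; "grasp_force": force on a finger pad.
Only numpy, scipy, OpenCV 4.12 (cv2) and the standard library are available. Lean on these libraries where they do the work, as an engineer would, in place of code of your own. Each camera call takes 0.05 s, during which the arm holds its last target. There are 200 camera calls.

TASK

Take the pale wooden heel blank out of its dark holder, set it down flat on the bare table and let go, then take it again by its two ends and lay it flat and lengthwise in the channel of the green drilling jig, between the pusher and the bridge, and let go. Then slide the pusher by its yellow grip so that it pushes the blank along until the white pointer is in line with the middle of the red clip, without overshooting and drawing back, so that the blank stays against the pusher. Leave the thread cone, the rubber heel and the strop block where they are.

Things in the scene. Friction and masses are not known exactly. Their poses are not given: they have to be found in the camera images.
- heel_blank: pale wooden heel blank, a block 46 (x) x 66 (y, its length) x 30 (z) mm with rounded edges, about 80 g, the same either way round. Origin: centre of its underside. It starts in the holder.
- holder: dark wooden holder fixed to the table: floor strip 30 (x) x 90 (y) mm, top at z = 8 mm; an end plate 50 wide (x), 9 thick, 36 mm high across each end (inner faces at y = +-36 mm). The blank lies on the strip between the plates, its long sides (x = +-23) free and overhanging the strip. Origin: centre of its underside, on the table.
- feed_track: drilling jig fixed to the table: green base 96 (x) x 290 (y) mm; channel along y, floor z = 8 mm, 54 mm wide between dark steel rails (outsides x = +-37, tops z = 42 mm; inside flared above z = 27 to 66 mm wide), closed at y = -130 mm. A green bridge crosses it at y = 90 to 130 (z = 42 to 55); the blank passes under. Origin: on the table under the channel's middle. The pusher runs to +y.
- pusher (a joint): travel of the brass pusher along the channel, m: 0 at its rear end stop, to 0.18 towards the bridge (+y of the jig). It stays where it is left; about 2.5 N moves it. Its flat front face is at jig y = -100 mm + this travel.
- pusher_face (a point): middle of the pusher's flat front face (which touches the blank), 23 mm above the table; axes as the jig's
- pusher_grip (a point): centre of the pusher's yellow ribbed grip, 26 (x) x 24 (y) x 26 (z) mm, 60 mm above the table (z = 47 to 73 mm), 14 mm behind the front face. The white pointer sticks out to jig +x at the same y as the grip's centre, z = 45 mm, ending at the outer side of the rail.
- clip_line (a point): white line on top of the red clip (12 x 10 x 34 mm) at the outer side of the rail on the jig's +x side (facing the robot), 43 mm from the channel's middle, 48 mm above the table; the pointer is to come level with it along the jig's y. The clip is fixed.
- thread_cone: upright cream thread cone, 52 mm in diameter, 95 mm high; origin at the centre of its underside. To be left alone.
- rubber_heel: black rubber heel lying flat, 64 x 66 x 12 mm; origin at the centre of its underside. To be left alone.
- strop_block: dark strop block lying flat, 30 x 95 x 14 mm; origin at the centre of its underside. To be left alone.

How it is judged (in metres and radians):
On the way, in this order (a step that is already met when the one before it is completed fails the run):
1. the blank lies flat on the bare table, let go (height (world z) of heel_blank below 0.004 m and angle between heel_blank's own z axis and vertical below 0.08 rad and contact force between heel_blank and the fingers below 0.1 N and linear speed of heel_blank below 0.02 m/s), for 0.2 s.
2. the blank lies flat in the channel in front of the pusher, let go, the pusher's pointer not yet at the clip (x of heel_blank in the frame of feed_track between -0.006 and 0.006 m and z of heel_blank in the frame of feed_track between 0.005 and 0.011 m and angle between heel_blank's own z axis and vertical below 0.06 rad and angle between the y axis of heel_blank and the y axis of feed_track, either way round below 0.15 rad and y of heel_blank in the frame of pusher_face above 0.03 m and y of clip_line in the frame of pusher_grip above 0.015 m and contact force between heel_blank and the fingers below 0.1 N), for 0.2 s.
At the end, for the whole second after the job is handed in: the pusher's pointer stands within 5 mm of the line on the red clip, and the blank lies flat in the channel (within 6 mm of its middle, within 0.15 rad of its direction) against the pusher: its centre 30 to 37 mm ahead of the pusher's face; both at rest (x of heel_blank in the frame of feed_track between -0.006 and 0.006 m and z of heel_blank in the frame of feed_track between 0.005 and 0.011 m and angle between heel_blank's own z axis and vertical below 0.06 rad and angle between the y axis of heel_blank and the y axis of feed_track, either way round below 0.15 rad and y of clip_line in the frame of pusher_grip between -0.005 and 0.005 m and y of heel_blank in the frame of pusher_face between 0.03 and 0.037 m and velocity of joint pusher between -0.005 and 0.005 m/s and linear speed of heel_blank below 0.01 m/s); the robot touches nothing.
It fails at once if thread cone moved more than 30 mm (distance of thread_cone from where it was at the start of the episode above 0.03 m).
It fails at once if rubber heel moved more than 30 mm (distance of rubber_heel from where it was at the start of the episode above 0.03 m).
It fails at once if strop block moved more than 30 mm (distance of strop_block from where it was at the start of the episode above 0.03 m).
It also fails if it takes over 70 s, if anything falls off the work surface, if the arm or the gripper's body presses on something with over 40 N, if the wrist force passes 120 N, or if a joint passes its speed limit or range.

## Working session

There is one attempt and no reset: what is moved stays moved. The work goes in short steps, Python scripts to look and compute and a tool call to move; the robot and the scene stay as the last step left them, time stands still between calls to the robot, and variables do not carry over. Pictures are saved under pics/ and viewed, at most 10 in all, crops included, and the job is handed in when it is done.

Besides the shell and the picture viewer there is one more tool, called after ">>>" by a JSON object that holds its "op" and its "data". move_arm: Moves the arm, as the interface text tells. Its arguments: {"type":"object","properties":{"commands":{"type":"array"},"fingers":{"type":"number"}},"required":["commands"]}

```bash
mkdir -p pics; ls; cat > h.py <<'E'
import numpy as np, cv2
from cell import env
def snap(n,f):
    c=env.capture(n); cv2.imwrite(f'pics/{f}.png',cv2.cvtColor(c['img'],cv2.COLOR_RGB2BGR)); return c
E
python3 - <<'E'
from h import *
s=env.observe(); print(s['tool_pos'],s['eef_rot'],s['finger_gap'])
import pickle
d={}
for n in('top','side'):
    c=snap(n,n+'0'); d[n]=c; print(n,c['fov_y'],c['cx'],c['cy'],np.round(c['pose'],3).tolist())
pickle.dump(d,open('d.pkl','wb'))
E
```

```text
pics
[188.2021792  647.96078589 403.30624881] [-3.51380702e-04  1.40923533e-01  9.90019746e-01 -1.15600932e-03] 85.46593013744636
top 44.544381899264145 283.12212667328623 209.4037457325623 [[0.003, -0.982, 0.186, 375.594], [-1.0, 0.002, 0.027, 28.988], [-0.027, -0.186, -0.982, 1039.539], [0.0, 0.0, 0.0, 1.0]]
side 42.44481825303984 274.2767842071892 207.86993190103757 [[0.981, -0.088, 0.173, 322.163], [-0.193, -0.545, 0.816, -1011.67], [0.022, -0.834, -0.551, 759.473], [0.0, 0.0, 0.0, 1.0]]
```

View pics/top0.png

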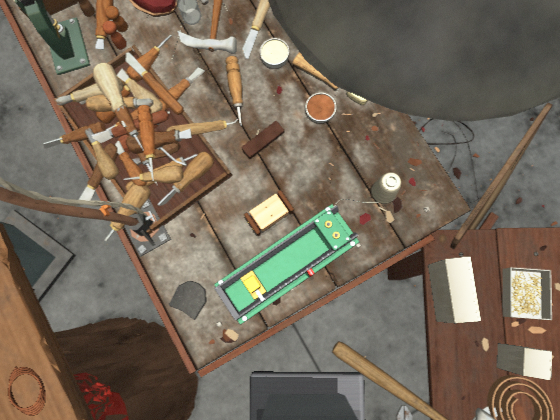

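View pics/side0.png

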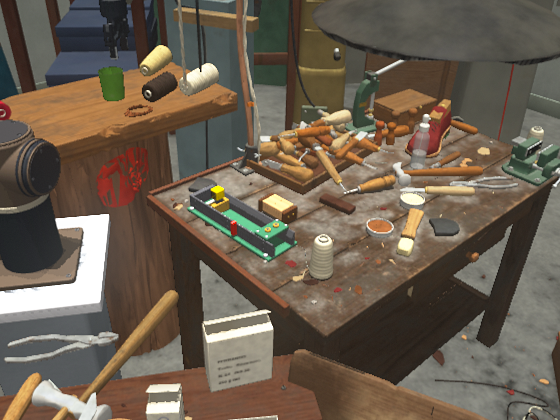

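The top view shows the blank in its holder at about (268,213). The jig runs from (230,300) to (345,220), with the yellow grip near (252,285) and the red clip near (310,271). I'll enlarge both views.

```bash
python3 - <<'E'
import cv2
a=cv2.imread('pics/top0.png')[175:335,205:365]; cv2.imwrite('pics/tc.png',cv2.resize(a,None,fx=3.75,fy=3.75,interpolation=cv2.INTER_CUBIC))
a=cv2.imread('pics/side0.png')[170:270,180:310]; cv2.imwrite('pics/sc.png',cv2.resize(a,None,fx=6,fy=6,interpolation=cv2.INTER_CUBIC))
E
```

```text
(no output)
```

View pics/tc.png

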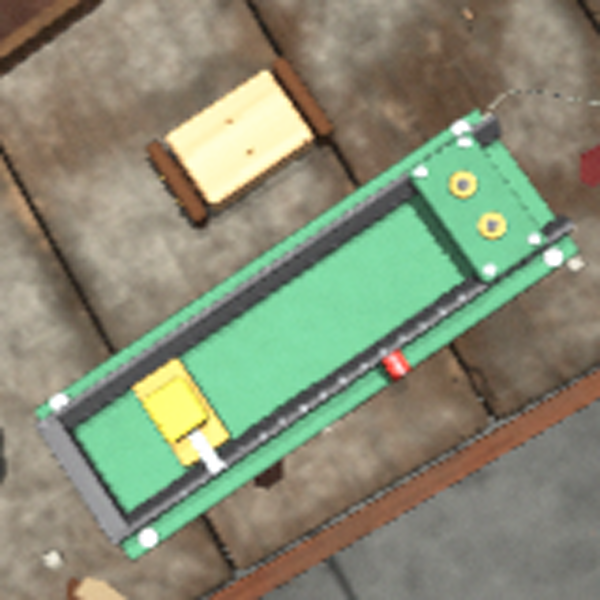

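View pics/sc.png

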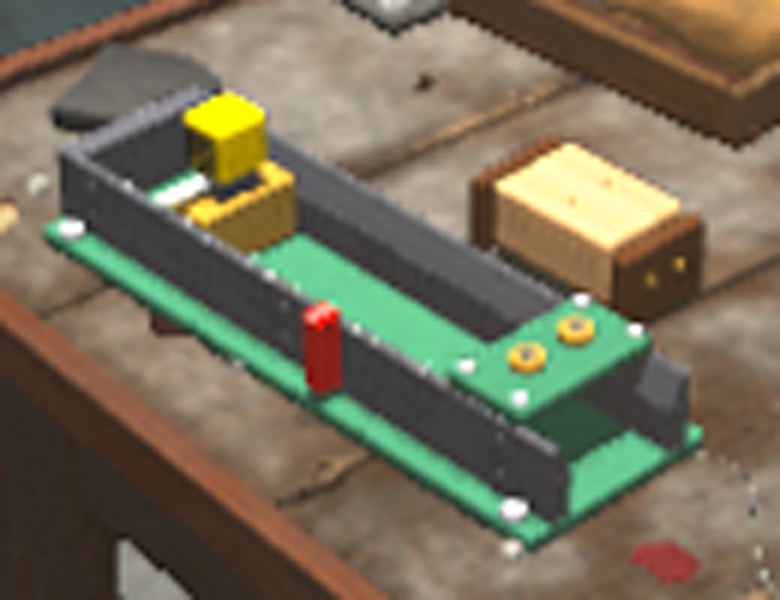

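The crops show the jig base corners, the blank's top corners, the grip top, the pointer end at (218,468) and the clip's top at about (396,355) in the top crop. Next I'll fit the poses with both cameras.

```bash
cat >> h.py <<'E'
import pickle
from scipy.optimize import least_squares
def ray(c,u,v):
    f=210/np.tan(np.radians(c['fov_y']/2)); d=c['pose'][:3,:3]@np.array([(u-c['cx'])/f,(v-c['cy'])/f,1]); return c['pose'][:3,3],d
def onz(c,p,z):
    o,d=ray(c,*p); return (o+d*(z-o[2])/d[2])[:2]
T=lambda p:((p[0]+.5)/3.75-.5+205,(p[1]+.5)/3.75-.5+175)
S=lambda p:((p[0]+.5)/6-.5+180,(p[1]+.5)/6-.5+170)
R=lambda a:np.array([[np.cos(a),-np.sin(a)],[np.sin(a),np.cos(a)]])
def fit(L,W,x0):
    L=np.array(L,float);W=np.array(W)
    r=least_squares(lambda p:((L@R(p[2]).T+p[:2])-W).ravel(),x0); return r.x,r.fun.reshape(-1,2).round(1)
E
python3 - <<'E'
from h import *
d=pickle.load(open('d.pkl','rb')); t,s=d['top'],d['side']
x0=[500,0,-2.1]
A=[onz(t,T(p),8) for p in[(38,412),(128,557),(578,247),(487,112)]]; LA=[(-48,-145),(48,-145),(48,145),(-48,145)]
B=[onz(s,S(p),8) for p in[(45,230),(530,548),(703,432)]]; LB=[(48,-145),(48,145),(-48,145)]
print(np.round(A),np.round(B))
for a0 in(-2.1,):
  a=np.arctan2(*(A[2]-A[1])[::-1])-np.pi/2
  for L,W in((LA,A),(LB,B),(LA+LB,A+B)):
    x,r=fit(L,W,[500,0,a]); print('jig',x.round(3),r.tolist())
jl=lambda w:(np.array(w)-x[:2])@R(x[2])
print('clip',jl(onz(t,T((397,354)),48)),jl(onz(s,S((322,315)),48)))
print('pointer end',jl(onz(t,T((218,468)),45)),jl(onz(s,S((160,200)),45)))
print('grip top',[jl(onz(t,T(p),73)) for p in((138,387+0),)],)
print('grip top side',jl(onz(s,S((226,112)),73)))
LB=[(-23,-33),(-23,33),(23,33),(23,-33)]
b,r=fit(LB,[onz(t,T(p),38) for p in[(165,135),(268,70),(315,137),(215,205)]],[500,0,x[2]]);print('blank',b.round(3),r.tolist())
b2,r=fit([(-23,-33),(-23,33),(23,33),(23,-33)],[onz(s,S(p),38) for p in[(495,185),(568,143),(682,207),(612,247)]],[500,0,x[2]]);print(r.tolist(), b2.round(3))
for p in([(165,135),(268,70),(315,137),(215,205)]): print(onz(t,T(p),38).round(1))
for p in([(495,185),(568,143),(682,207),(612,247)]): print(onz(s,S(p),38).round(1))
E
```

```text
[[419. 193.]
 [343. 144.]
 [507. -96.]
 [581. -48.]] [[ 342.  135.]
 [ 503. -104.]
 [ 581.  -46.]]
jig [462.706  48.186  -2.547] [[2.5, 2.0], [-1.7, -2.2], [-3.1, -2.9], [2.3, 3.2]]
jig [461.313  43.788  -2.541] [[-2.0, 1.2], [0.6, 1.4], [1.4, -2.6]]
jig [462.217  46.332  -2.546] [[1.8, 0.1], [-2.3, -4.2], [-3.4, -4.7], [1.9, 1.5], [-0.6, 4.4], [0.8, 3.7], [1.8, -0.6]]
clip [37.08437932 27.44969184] [44.60021892 27.70033762]
pointer end [ 33.57074012 -80.769084  ] [ 35.48069699 -80.68492929]
grip top [array([-20.75142153, -90.64326573])]
grip top side [  1.12189146 -78.80360242]
blank [562.433  84.493  -2.545] [[-0.4, -0.1], [1.5, -0.1], [-0.2, -0.9], [-0.9, 1.1]]
[[-3.6, -13.8], [14.3, -2.9], [4.4, 15.4], [-15.1, 1.3]] [561.393  80.127  -0.953]
[563.4 124.8]
[598.5  70.2]
[562.1  45.1]
[525.8  97.8]
[524.7  93.6]
[560.7 120.9]
[597.2  65.1]
[563.   40.9]
```

```bash
cat >> h.py <<'E'
def phi():
    w,x,y,z=env.observe()['eef_rot']; return np.arctan2(2*(x*y+w*z),1-2*(y*y+z*z))
def delta(target,ydeg=None):
    s=env.observe(); p=phi(); d=np.array(target)-s['tool_pos']
    print('pos',np.round(s['tool_pos'],1),'yang',round(np.degrees(p)-90,2),'gap',round(s['finger_gap'],1),'F',np.round(s['contact_force'],1),'t',round(s['time'],2))
    print('tool shift',np.round([d[0]*np.cos(p)+d[1]*np.sin(p),d[0]*np.sin(p)-d[1]*np.cos(p),-d[2]],1), 'turn', None if ydeg is None else round(np.degrees(p)-90-ydeg,2))
E
python3 - <<'E'
from h import *
delta([330,380,330],34.1);delta([480,120,300]);delta([562,82,260]);print(env.tcp_to_grasp)
d=pickle.load(open('d.pkl','rb'));print([onz(d['top'],p,0).round() for p in((318,168),(263,140),(389,187),(188,298),(150,225),(321,107))])
E
```

```text
pos [188.2 648.  403.4] yang 73.8 gap 85.3 F [-0.1 -0.1 -0.2] t 0.1
tool shift [-210.9 -217.8   73.4] turn 39.7
pos [188.2 648.  403.4] yang 73.8 gap 85.3 F [-0.1 -0.1 -0.2] t 0.1
tool shift [-427.5 -425.6  103.4] turn None
pos [188.2 648.  403.4] yang 73.8 gap 85.3 F [-0.1 -0.1 -0.2] t 0.1
tool shift [-516.9 -439.2  143.4] turn None
154.70000000000002
[array([661., -16.]), array([723., 100.]), array([ 620., -162.]), array([392., 248.]), array([541., 332.]), array([796., -23.])]
```

>>> {"op": "move_arm", "data": {"commands": [-26, -27, 9, 0, 0, 0, -26, -27, 9, 0, 0, 0, -26, -27, 9, 0, 0, 0, -26, -27, 9, 0, 0, 0, -26, -27, 9, 0, 0, 0, -26, -27, 9, 0, 0, 0, -26, -27, 9, 0, 0, 0, -26, -27, 9, 0, 0, 0, -27, -26, 4, 0, 0, 0, -27, -26, 4, 0, 0, 0, -27, -26, 4, 0, 0, 0, -27, -26, 4, 0, 0, 0, -27, -26, 4, 0, 0, 0, -27, -26, 4, 0, 0, 0, -27, -26, 4, 0, 0, 0, -27, -26, 4, 0, 0, 0, -30, -5, 8, 0, 0, 0, -30, -5, 8, 0, 0, 0, -30, -5, 8, 0, 0, 0]}}

```text
time: 1.68
tool_pos: [560.3, 81.8, 276.0]
eef_rot: [-0.0, 0.142, 0.99, 0.0]
contact_force: [0.4, -0.6, -0.2]
finger_gap: 85.2
grasp_force: 0.0
```

>>> {"op": "move_arm", "data": {"commands": [0, 0, 0, 0, 0, 7, 0, 0, 0, 0, 0, 7, 0, 0, 0, 0, 0, 7, 0, 0, 0, 0, 0, 7, 0, 0, 0, 0, 0, 7, 0, 0, 0, 0, 0, 4.7, 0, 0, 0, 0, 0, 0, 0, 0, 0, 0, 0, 0, 0, 0, 0, 0, 0, 0], "fingers": 75}}

```text
time: 2.43
tool_pos: [559.3, 83.2, 276.5]
eef_rot: [-0.0, 0.468, 0.884, -0.0]
contact_force: [0.2, -0.4, 1.1]
finger_gap: 75.0
grasp_force: 0.0
```

```bash
python3 - <<'E'
from h import *
delta([562,82.3,177],34.1)
c=snap('wrist','w1'); print(c['fov_y'],c['cx'],c['cy'],c['hand_eye'].round(3).tolist())
s=env.observe();pickle.dump((c,s),open('w1.pkl','wb'))
E
```

```text
pos [559.3  83.2 276.5] yang 34.2 gap 75.0 F [ 0.2 -0.4  1.1] t 2.43
tool shift [-2.3  1.7 99.5] turn 0.1
65.70646984690485 278.3472303003332 209.7541833813897 [[0.001, -0.966, -0.259, 65.674], [1.0, 0.001, -0.0, -1.525], [0.001, -0.259, 0.966, 30.942], [0.0, 0.0, 0.0, 1.0]]
```

View pics/w1.png

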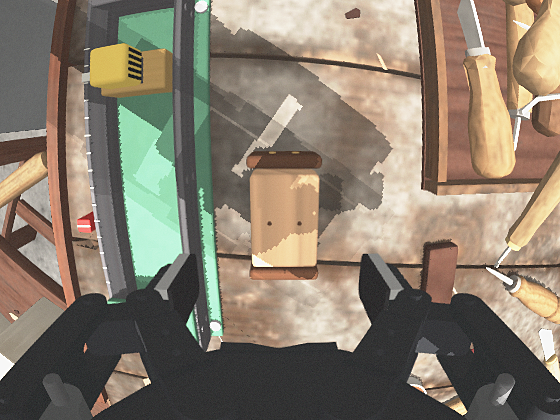

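The wrist view shows the blank with top corners near (251,171), (319,170), (317,268) and (251,266). I'll project these, along with the grip and clip.

```bash
cat >> h.py <<'E'
from scipy.spatial.transform import Rotation as Ro
def wz(c,s,p,z):
    f=210/np.tan(np.radians(c['fov_y']/2)); v=np.array([p[0]-c['cx'],p[1]-c['cy']]); r=np.hypot(*v); a=r/f
    d=np.array([*(v/r*np.sin(a)),np.cos(a)]); q=np.roll(s['eef_rot'],-1); M=Ro.from_quat(q).as_matrix(); H=c['hand_eye']
    o=M@H[:3,3]+s['tool_pos']; d=M@H[:3,:3]@d; return (o+d*(z-o[2])/d[2])[:2]
E
python3 - <<'E'
from h import *
c,s=pickle.load(open('w1.pkl','rb'))
W=[wz(c,s,p,38) for p in[(251,171),(319,170),(318,267),(251,267)]]
x=np.array([462.2,46.3,-2.546]);jl=lambda w:((np.array(w)-x[:2])@R(x[2])).round(1)
print(np.round(W,1)); b,r=fit([(23,-33),(-23,-33),(-23,33),(23,33)],W,[562,82,-2.546]);print(b.round(3),r.tolist())
print('rail -x outer top',[jl(wz(c,s,p,42)) for p in[(176,200),(205,200),(181,250),(172,130)]])
print('base -x edge',[jl(wz(c,s,p,8)) for p in[(211,100),(214,200),(217,280)]])
print('clip',jl(wz(c,s,(83,226),48)),'grip top',[jl(wz(c,s,p,73)) for p in[(91,47),(128,45),(93,80),(126,83)]])
E
```

```text
[[523.1 102. ]
 [559.  127.3]
 [598.9  71.7]
 [559.8  45.3]]
[560.229  86.575  -2.542] [[-0.5, -1.2], [1.5, -0.5], [-1.1, 0.6], [0.1, 1.1]]
rail -x outer top [array([-31.3,   6.3]), array([-51.4,   6.3]), array([-31.7,  42. ]), array([-31. , -40.1])]
base -x edge [array([-50.1, -60.8]), array([-50.4,  14.4]), array([-48.7,  82.2])]
clip [43.2 23.8] grip top [array([ 11.3, -94.7]), array([-14.4, -91.6]), array([  9.1, -73.8]), array([-13.6, -69.1])]
```

>>> {"op": "move_arm", "data": {"commands": [0.7, 2.2, 25, 0, 0, 0, 0, 0, 25, 0, 0, 0, 0, 0, 20, 0, 0, 0, 0, 0, 15, 0, 0, 0, 0, 0, 13, 0, 0, 0, 0, 0, 0, 0, 0, 0, 0, 0, 0, 0, 0, 0]}}

```text
time: 3.07
tool_pos: [560.7, 85.0, 178.2]
eef_rot: [-0.001, 0.469, 0.883, -0.0]
contact_force: [-0.3, 0.3, 0.4]
finger_gap: 75.1
grasp_force: 0.0
```

>>> {"op": "move_arm", "data": {"commands": [0, 0, 0, 0, 0, 0, 0, 0, 0, 0, 0, 0, 0, 0, 0, 0, 0, 0, 0, 0, 0, 0, 0, 0, 0, 0, 0, 0, 0, 0, 0, 0, 0, 0, 0, 0, 0, 0, 0, 0, 0, 0, 0, 0, 0, 0, 0, 0], "fingers": 30}}

```text
time: 3.73
tool_pos: [561.8, 85.0, 180.5]
eef_rot: [0.001, 0.469, 0.883, 0.001]
contact_force: [0.2, 0.5, 6.3]
finger_gap: 45.1
grasp_force: 62.8
```

>>> {"op": "move_arm", "data": {"commands": [0, 0, -10, 0, 0, 0, 0, 0, -20, 0, 0, 0, 0, 0, -20, 0, 0, 0, 0, 0, -20, 0, 0, 0, -22, 3.8, 0, 0, 0, 0, -22, 3.8, 0, 0, 0, 0, -22, 3.8, 0, 0, 0, 0, -22, 3.8, 0, 0, 0, 0, -22, 3.8, 0, 0, 0, 0, -22, 3.8, 0, 0, 0, 0, 0, 0, 0, 0, 0, 0, 0, 0, 0, 0, 0, 0]}}

```text
time: 4.73
tool_pos: [653.8, -12.3, 248.4]
eef_rot: [-0.001, 0.469, 0.883, -0.0]
contact_force: [-0.5, 0.1, -1.0]
finger_gap: 45.2
grasp_force: 62.3
```

```bash
python3 - <<'E'
from h import *
delta([655,-12,174],34.1)
c=env.capture('wrist')['img'];t=env.capture('top')['img'][120:260,230:420]
a=np.hstack([cv2.resize(c,(400,300)),cv2.resize(t,(400,300))]);cv2.imwrite('pics/w2.png',a[:,:,::-1])
E
```

```text
pos [653.8 -12.3 248.4] yang 34.01 gap 45.2 F [-0.5  0.1 -1. ] t 4.73
tool shift [-0.4  1.2 74.4] turn -0.09
```

View pics/w2.png

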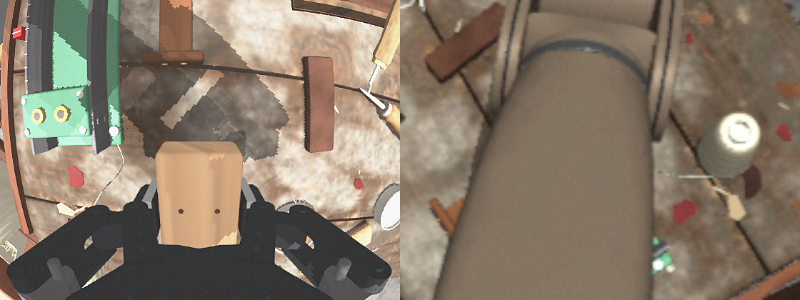

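The blank is held level and the table below is bare, so I'll lower it.

>>> {"op": "move_arm", "data": {"commands": [0, 0, 20, 0, 0, 0, 0, 0, 20, 0, 0, 0, 0, 0, 15, 0, 0, 0, 0, 0, 10, 0, 0, 0, 0, 0, 6, 0, 0, 0, 0, 0, 3, 0, 0, 0, 0, 0, 0, 0, 0, 0, 0, 0, 0, 0, 0, 0]}}

```text
time: 5.5
tool_pos: [654.1, -11.5, 175.5]
eef_rot: [0.001, 0.469, 0.883, 0.0]
contact_force: [-0.2, 0.1, -2.0]
finger_gap: 45.3
grasp_force: 62.3
```

```bash
python3 - <<'E'
from h import *
delta([655,-12,173],34.1)
E
```

```text
pos [654.1 -11.5 175.5] yang 34.1 gap 45.3 F [-0.2  0.1 -2. ] t 5.5
tool shift [-0.9  0.4  2.5] turn 0.0
```

>>> {"op": "move_arm", "data": {"commands": [0, 0, 1, 0, 0, 0, 0, 0, 1, 0, 0, 0, 0, 0, 0, 0, 0, 0, 0, 0, 0, 0, 0, 0]}}

```text
time: 5.83
tool_pos: [653.8, -11.6, 173.1]
eef_rot: [0.0, 0.469, 0.883, 0.0]
contact_force: [0.3, -1.0, -0.8]
finger_gap: 45.1
grasp_force: 62.3
```

>>> {"op": "move_arm", "data": {"commands": [0, 0, 0, 0, 0, 0, 0, 0, 0, 0, 0, 0, 0, 0, 0, 0, 0, 0, 0, 0, 0, 0, 0, 0, 0, 0, 0, 0, 0, 0, 0, 0, 0, 0, 0, 0], "fingers": 75}}

```text
time: 6.33
tool_pos: [653.7, -11.5, 172.8]
eef_rot: [0.0, 0.469, 0.883, 0.0]
contact_force: [0.4, -0.3, -0.2]
finger_gap: 75.0
grasp_force: 0.0
```

>>> {"op": "move_arm", "data": {"commands": [0, 0, -10, 0, 0, 0, 0, 0, -20, 0, 0, 0, 0, 0, -30, 0, 0, 0, 0, 0, -30, 0, 0, 0, 0, 0, 0, 0, 0, 0, 0, 0, 0, 0, 0, 0], "fingers": 85}}

```text
time: 6.83
tool_pos: [654.8, -11.7, 266.7]
eef_rot: [0.003, 0.469, 0.883, 0.001]
contact_force: [-0.9, 0.6, -0.1]
finger_gap: 84.9
grasp_force: 0.0
```

```bash
python3 - <<'E'
from h import *
delta([655,-12,173],-55.9)
c=snap('wrist','w3');s=env.observe();pickle.dump((c,s),open('w3.pkl','wb'))
E
```

```text
pos [654.8 -11.7 266.7] yang 34.1 gap 84.9 F [-0.9  0.6 -0.1] t 6.83
tool shift [-0.4  0.  93.7] turn 90.0
```

View pics/w3.png

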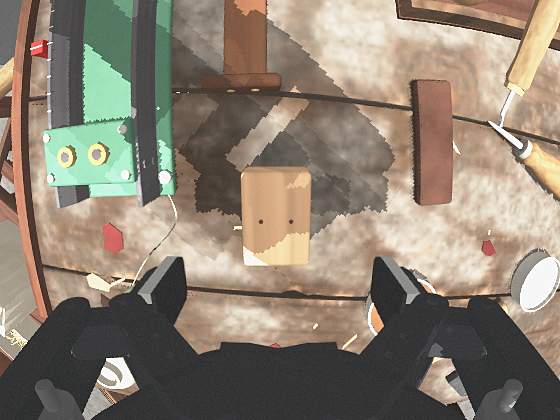

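The blank lies flat on the table with top corners at about (241,170), (310,170), (309,265) and (243,265).

```bash
python3 - <<'E'
from h import *
c,s=pickle.load(open('w3.pkl','rb'))
x=[653.7,-11.5,-2.546]
W=[wz(c,s,p,30) for p in[(242,170),(310,170),(309,265),(243,265)]]
b,r=fit([(23,-33),(-23,-33),(-23,33),(23,33)],W,x);print(b.round(3),r.tolist(),s['eef_rot'])
# wrist jig bits
j=np.array([462.2,46.3,-2.546]);jl=lambda w:((np.array(w)-j[:2])@R(j[2])).round(1)
print('base -x edge',[jl(wz(c,s,p,8)) for p in[(174,60),(175,120),(175,170)]],'clip',jl(wz(c,s,(39,46),48)))
E
```

```text
[649.286  -9.717  -2.547] [[-1.5, -0.6], [1.1, 1.1], [0.5, -0.1], [-0.1, -0.4]] [1.08760397e-03 4.68696936e-01 8.83358299e-01 3.39533130e-04]
base -x edge [array([-51.4,  41.2]), array([-52. ,  84.9]), array([-50.5, 120.9])] clip [39.9 23. ]
```

>>> {"op": "move_arm", "data": {"commands": [0, 0, 0, 0, 0, 7, 0, 0, 0, 0, 0, 7, 0, 0, 0, 0, 0, 7, 0, 0, 0, 0, 0, 7, 0, 0, 0, 0, 0, 7, 0, 0, 0, 0, 0, 7, 0, 0, 0, 0, 0, 7, 0, 0, 0, 0, 0, 7, 0, 0, 0, 0, 0, 7, 0, 0, 0, 0, 0, 7, 0, 0, 0, 0, 0, 7, 0, 0, 0, 0, 0, 7, 0, 0, 0, 0, 0, 6, 0, 0, 0, 0, 0, 0, 0, 0, 0, 0, 0, 0, 0, 0, 0, 0, 0, 0], "fingers": 85.4}}

```text
time: 8.22
tool_pos: [653.3, -11.5, 261.6]
eef_rot: [-0.0, 0.956, 0.294, -0.001]
contact_force: [0.5, -0.1, -0.4]
finger_gap: 85.5
grasp_force: 0.0
```

```bash
python3 - <<'E'
from h import *
delta([651.4,-9.4,174],-55.9)
s=env.observe();c=snap('wrist','w4');pickle.dump((c,s),open('w4.pkl','wb'))
E
```

```text
pos [653.3 -11.5 261.6] yang -55.77 gap 85.5 F [ 0.5 -0.1 -0.4] t 8.22
tool shift [-0.4 -2.8 87.6] turn 0.13
```

View pics/w4.png

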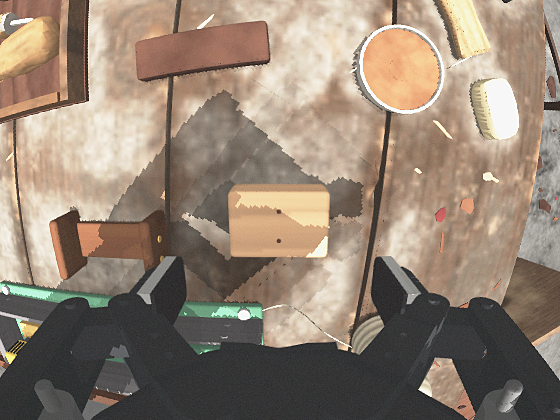

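The blank spans about columns 229–329 and rows 189–257, nearly centred between the fingers.

```bash
python3 - <<'E'
from h import *
c,s=pickle.load(open('w4.pkl','rb'))
W=[wz(c,s,p,30) for p in[(230,191),(329,191),(328,257),(231,257)]]
b,r=fit([(-23,-33),(-23,33),(23,33),(23,-33)],W,[653,-11,-2.546]);print(b.round(3),r.tolist(), ((b[:2]-[653.3,-11.5])@R(-2.546)).round(1))
E
```

```text
[652.867 -12.092  -2.543] [[-0.6, 1.5], [1.2, -1.1], [-0.1, -0.4], [-0.4, 0.0]] [0.7 0.2]
```

>>> {"op": "move_arm", "data": {"commands": [-0.5, -1, 25, 0, 0, 0, 0, 0, 25, 0, 0, 0, 0, 0, 20, 0, 0, 0, 0, 0, 12, 0, 0, 0, 0, 0, 5, 0, 0, 0, 0, 0, 0, 0, 0, 0, 0, 0, 0, 0, 0, 0]}}

```text
time: 8.85
tool_pos: [653.3, -11.0, 176.5]
eef_rot: [0.0, 0.956, 0.293, 0.001]
contact_force: [-0.6, -1.3, 1.3]
finger_gap: 85.2
grasp_force: 0.0
```

>>> {"op": "move_arm", "data": {"commands": [0, 0, 0, 0, 0, 0, 0, 0, 0, 0, 0, 0, 0, 0, 0, 0, 0, 0, 0, 0, 0, 0, 0, 0, 0, 0, 0, 0, 0, 0, 0, 0, 0, 0, 0, 0, 0, 0, 0, 0, 0, 0], "fingers": 50}}

```text
time: 9.43
tool_pos: [653.8, -11.2, 178.0]
eef_rot: [0.001, 0.956, 0.293, 0.002]
contact_force: [-0.1, -0.3, 6.1]
finger_gap: 64.5
grasp_force: 69.6
```

>>> {"op": "move_arm", "data": {"commands": [0, 0, -10, 0, 0, 0, 0, 0, -20, 0, 0, 0, 0, 0, -25, 0, 0, 0, 0, 0, -25, 0, 0, 0, 0, 0, -10, 0, 0, 0, 0, 0, 0, 0, 0, 0, 0, 0, 0, 0, 0, 0]}}

```text
time: 10.02
tool_pos: [652.5, -10.9, 265.6]
eef_rot: [0.0, 0.956, 0.293, -0.0]
contact_force: [-0.7, 0.7, -1.3]
finger_gap: 64.7
grasp_force: 68.9
```

```bash
python3 - <<'E'
from h import *
j=np.array([461.5,46.5]);t=j+R(-2.546)@np.array([0,8]);print(t)
delta([*t,262],-55.9)
s=env.observe();c=env.capture('wrist');pickle.dump((c,s),open('w5.pkl','wb'))
E
```

```text
[465.98799569  39.87747067]
pos [652.5 -10.9 265.6] yang -55.9 gap 64.7 F [-0.7  0.7 -1.3] t 10.02
tool shift [-125.9 -146.6    3.6] turn -0.0
```

>>> {"op": "move_arm", "data": {"commands": [-10, -12, 0, 0, 0, 0, -20, -24, 0, 0, 0, 0, -20, -24, 0, 0, 0, 0, -20, -24, 0, 0, 0, 0, -20, -24, 0, 0, 0, 0, -20, -24, 5, 0, 0, 0, -15, -15, 10, 0, 0, 0, 0, 0, 10, 0, 0, 0, 0, 0, 0, 0, 0, 0, 0, 0, 0, 0, 0, 0]}}

```text
time: 10.9
tool_pos: [466.8, 40.6, 239.4]
eef_rot: [-0.0, 0.956, 0.293, -0.001]
contact_force: [0.5, 0.2, -0.6]
finger_gap: 64.8
grasp_force: 68.9
```

```bash
python3 - <<'E'
from h import *
j=np.array([461.5,46.5]);t=j+R(-2.546)@np.array([0,8])
delta([*t,240],-55.9)
s=env.observe();c=snap('wrist','w6');pickle.dump((c,s),open('w6.pkl','wb'));
q=env.capture('side');pickle.dump(q,open('s6.pkl','wb'));a=q['img'][150:270,180:324]
b=cv2.resize(a,(396,330),interpolation=cv2.INTER_CUBIC)
w=cv2.resize(c['img'],(440,330)); cv2.imwrite('pics/m6.png',np.hstack([w[:,:400],b])[:,:,::-1])
E
```

```text
pos [466.8  40.6 239.4] yang -55.91 gap 64.8 F [ 0.5  0.2 -0.6] t 10.9
tool shift [-1.   0.2 -0.6] turn -0.01
```

View pics/m6.png

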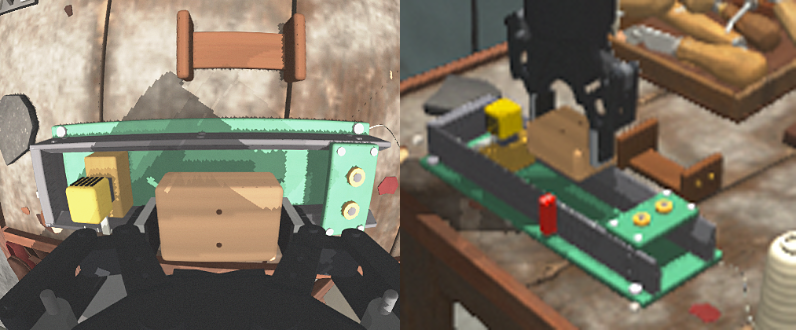

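The wrist view shows the blank above the channel, with the −x rail and base edge beyond it and the bridge to the right. The side view shows the blank over the channel between pusher and clip. I'll read the edge rows numerically.

```bash
python3 - <<'E'
from h import *
c,s=pickle.load(open('w6.pkl','rb')); im=c['img'].astype(int)
for u in(180,300,380,430):
    print(u,[(v,*im[v,u-1:u+2].mean(0).astype(int)) for v in range(144,200,2)])
print([(v,*im[v,270:290].mean(0).astype(int)) for v in range(212,246,2)])
M=lambda u,v,z:((wz(c,s,(u,v),z)-s['tool_pos'][:2])@R(-2.546)).round(1)
for v in(151,155,170,180,190): print(v,M(380,v,8),M(380,v,42))
for v in(220,230,236):print(v,M(280,v,91.4))
E
```

```text
180 [(144, np.int64(138), np.int64(127), np.int64(113)), (146, np.int64(136), np.int64(126), np.int64(113)), (148, np.int64(132), np.int64(120), np.int64(109)), (150, np.int64(126), np.int64(115), np.int64(104)), (152, np.int64(89), np.int64(94), np.int64(82)), (154, np.int64(107), np.int64(159), np.int64(126)), (156, np.int64(114), np.int64(168), np.int64(136)), (158, np.int64(115), np.int64(166), np.int64(134)), (160, np.int64(114), np.int64(165), np.int64(133)), (162, np.int64(115), np.int64(167), np.int64(134)), (164, np.int64(113), np.int64(164), np.int64(132)), (166, np.int64(112), np.int64(163), np.int64(130)), (168, np.int64(102), np.int64(148), np.int64(119)), (170, np.int64(84), np.int64(102), np.int64(90)), (172, np.int64(79), np.int64(74), np.int64(77)), (174, np.int64(72), np.int64(70), np.int64(72)), (176, np.int64(77), np.int64(77), np.int64(76)), (178, np.int64(81), np.int64(80), np.int64(81)), (180, np.int64(129), np.int64(126), np.int64(126)), (182, np.int64(128), np.int64(124), np.int64(124)), (184, np.int64(123), np.int64(120), np.int64(118)), (186, np.int64(79), 
[... 5048 characters left out ...]
), np.int64(106)), (228, np.int64(167), np.int64(134), np.int64(102)), (230, np.int64(166), np.int64(133), np.int64(103)), (232, np.int64(166), np.int64(133), np.int64(102)), (234, np.int64(165), np.int64(131), np.int64(102)), (236, np.int64(167), np.int64(133), np.int64(103)), (238, np.int64(179), np.int64(142), np.int64(110)), (240, np.int64(195), np.int64(153), np.int64(118)), (242, np.int64(195), np.int64(153), np.int64(118)), (244, np.int64(194), np.int64(154), np.int64(117))]
151 [-48.3  64. ] [-50.9  53.1]
155 [-45.7  64.1] [-48.8  53.2]
170 [-36.   64.6] [-40.8  53.6]
180 [-29.5  65. ] [-35.4  54. ]
190 [-22.9  65.5] [-29.9  54.3]
220 [-28.2   0.3]
230 [-24.3   0.3]
236 [-21.8   0.3]
```

```bash
python3 - <<'E'
from h import *
c,s=pickle.load(open('w6.pkl','rb'))
M=lambda u,v,z:((wz(c,s,(u,v),z)-s['tool_pos'][:2])@R(-2.546)).round(1)
print(M(280,219,61.4),M(280,238,91.4),M(280,219,63.4),'bridge y90:',M(421,182,55),M(412,297,55),'grip/pusher front',M(168,205,40), 'ends',M(201,245,91.4),M(361,245,91.4))
E
```

```text
[-19.6   0.4] [-21.    0.3] [-20.2   0.4] bridge y90: [-37.1  72.4] [29.8 76.7] grip/pusher front [-21.  -61.8] ends [-17.8 -30.8] [-17.8  32.2]
```

>>> {"op": "move_arm", "data": {"commands": [1, 0, 12, 0, 0, 0, 0, 0, 12, 0, 0, 0, 0, 0, 8, 0, 0, 0, 0, 0, 6, 0, 0, 0, 0, 0, 5, 0, 0, 0, 0, 0, 4, 0, 0, 0, 0, 0, 3, 0, 0, 0, 0, 0, 0, 0, 0, 0, 0, 0, 0, 0, 0, 0]}}

```text
time: 11.75
tool_pos: [467.8, 41.3, 190.8]
eef_rot: [0.0, 0.956, 0.293, 0.0]
contact_force: [-0.4, 0.3, -1.3]
finger_gap: 64.3
grasp_force: 68.9
```

```bash
python3 - <<'E'
from h import *
delta([466.8,40.6,186],-55.9)
E
```

```text
pos [467.8  41.3 190.8] yang -55.9 gap 64.3 F [-0.4  0.3 -1.3] t 11.75
tool shift [-1.2  0.   4.8] turn 0.0
```

>>> {"op": "move_arm", "data": {"commands": [0, 0, 2, 0, 0, 0, 0, 0, 1.5, 0, 0, 0, 0, 0, 1, 0, 0, 0, 0, 0, 0, 0, 0, 0, 0, 0, 0, 0, 0, 0]}}

```text
time: 12.17
tool_pos: [467.6, 41.2, 186.2]
eef_rot: [-0.0, 0.956, 0.293, -0.0]
contact_force: [0.5, 0.6, -0.4]
finger_gap: 64.7
grasp_force: 68.9
```

>>> {"op": "move_arm", "data": {"commands": [0, 0, 0, 0, 0, 0, 0, 0, 0, 0, 0, 0, 0, 0, 0, 0, 0, 0, 0, 0, 0, 0, 0, 0, 0, 0, 0, 0, 0, 0, 0, 0, 0, 0, 0, 0], "fingers": 78}}

```text
time: 12.67
tool_pos: [467.7, 41.2, 186.3]
eef_rot: [0.0, 0.956, 0.293, 0.0]
contact_force: [-0.2, -0.3, -0.9]
finger_gap: 77.8
grasp_force: 0.0
```

>>> {"op": "move_arm", "data": {"commands": [0, 0, -8, 0, 0, 0, 0, 0, -20, 0, 0, 0, 0, 0, -25, 0, 0, 0, 0, 0, -25, 0, 0, 0, 0, 0, -12, 0, 0, 0, 0, 0, 0, 0, 0, 0, 0, 0, 0, 0, 0, 0]}}

```text
time: 13.25
tool_pos: [467.8, 41.3, 277.2]
eef_rot: [0.0, 0.956, 0.293, 0.001]
contact_force: [-0.7, 0.6, -1.0]
finger_gap: 77.8
grasp_force: 0.0
```

```bash
python3 - <<'E'
from h import *
j=np.array([462.2,46.3]);t=j+R(-2.546)@np.array([0,-80.7])
delta([*t,270],-55.9)
s=env.observe();c=snap('wrist','w7');pickle.dump((c,s),open('w7.pkl','wb'))
t=env.capture('top');q=env.capture('side');pickle.dump((t,q),open('t7.pkl','wb'))
im=c['img'];H=cv2.cvtColor(im,cv2.COLOR_RGB2HSV)
print('wood',[ (int(a),int(b)) for a,b in [(0,0)]])
for n,lo,hi in(('yellow',(22,150,120),(32,255,255)),('wood',(10,60,120),(20,170,255)),('red',(0,200,120),(4,255,255))):
    m=cv2.inRange(H,lo,hi);k,l,st,ce=cv2.connectedComponentsWithStats(m);o=np.argsort(-st[1:,4])[:5]+1;print(n,[(st[i].tolist(),ce[i].round().tolist()) for i in o])
E
```

```text
pos [467.8  41.3 277.2] yang -55.9 gap 77.8 F [-0.7  0.6 -1. ] t 13.25
tool shift [ -1.8 -88.    7.2] turn -0.0
wood [(0, 0)]
yellow [([146, 252, 10, 8, 18], [151.0, 256.0]), ([148, 225, 1, 7, 7], [148.0, 228.0]), ([142, 220, 6, 4, 7], [145.0, 221.0]), ([129, 219, 5, 2, 6], [131.0, 220.0]), ([135, 219, 6, 2, 6], [138.0, 220.0])]
wood [([303, 0, 216, 207, 13675], [422.0, 92.0]), ([229, 184, 98, 71, 6379], [276.0, 218.0]), ([511, 0, 49, 184, 5369], [540.0, 91.0]), ([417, 191, 87, 114, 3858], [467.0, 252.0]), ([250, 56, 98, 41, 3694], [298.0, 76.0])]
red [([307, 277, 1, 1, 1], [307.0, 277.0]), ([294, 278, 1, 1, 1], [294.0, 278.0]), ([300, 287, 1, 1, 1], [300.0, 287.0])]
```

>>> {"op": "move_arm", "data": {"commands": [-1.2, -12, 0, 0, 0, 0, 0, -18, 0, 0, 0, 0, 0, -20, 0, 0, 0, 0, 0, -20, 0, 0, 0, 0, 0, -18, 0, 0, 0, 0, 0, 0, 0, 0, 0, 0, 0, 0, 0, 0, 0, 0], "fingers": 70}}

```text
time: 13.98
tool_pos: [416.3, 114.2, 275.3]
eef_rot: [-0.0, 0.956, 0.294, -0.001]
contact_force: [0.4, 0.4, -0.6]
finger_gap: 70.1
grasp_force: 0.0
```

```bash
python3 - <<'E'
from h import *
delta([417.5,113.6,221],-55.9)
s=env.observe();c=env.capture('wrist');pickle.dump((c,s),open('w8.pkl','wb'))
M=lambda u,v,z:((wz(c,s,(u,v),z)-s['tool_pos'][:2])@R(-2.546)).round(1)
im=c['img'];H=cv2.cvtColor(im,cv2.COLOR_RGB2HSV)
print(im[225:260:8,240:320:8].tolist()[0]);
m=cv2.inRange(H,(20,140,90),(35,255,255));k,l,st,ce=cv2.connectedComponentsWithStats(m)
for i in np.argsort(-st[1:,4])[:4]+1:
    x,y,w,h,a=st[i];print(st[i].tolist(),ce[i].round(1),M(x,y,73),M(x+w,y+h,73))
t,q=pickle.load(open('t7.pkl','rb'))
for n,g in(('top',t),('side',q)):
    H=cv2.cvtColor(g['img'],cv2.COLOR_RGB2HSV)
    for nm,lo,hi in(('yel',(22,180,120),(33,255,255)),('red',(0,180,120),(6,255,255)),('red2',(174,180,120),(180,255,255))):
        k,l,st,ce=cv2.connectedComponentsWithStats(cv2.inRange(H,lo,hi));o=np.argsort(-st[1:,4])[:3]+1;print(n,nm,[(st[i].tolist(),ce[i].round(1).tolist()) for i in o])
E
```

```text
pos [416.3 114.2 275.3] yang -55.78 gap 70.1 F [ 0.4  0.4 -0.6] t 13.98
tool shift [ 0.7  1.2 54.3] turn 0.12
[[83, 116, 94], [78, 113, 94], [83, 115, 98], [212, 182, 90], [214, 182, 91], [215, 184, 91], [215, 185, 93], [224, 198, 95], [82, 117, 94], [148, 218, 173]]
[257, 208, 43, 52, 1906] [277.9 235.8] [-18.5 -12. ] [12.4 12.2]
[523, 207, 1, 1, 1] [523. 207.] [-19.9 165. ] [-19.2 166.2]
top yel []
top red [([94, 395, 10, 6, 32], [97.7, 397.8]), ([104, 389, 8, 6, 26], [107.4, 392.2]), ([94, 383, 9, 5, 24], [97.6, 384.8])]
top red2 []
side yel [([211, 186, 14, 14, 119], [218.2, 192.1]), ([266, 230, 1, 1, 1], [266.0, 230.0])]
side red [([97, 154, 28, 53, 500], [107.3, 181.0]), ([119, 170, 23, 36, 450], [127.7, 188.0]), ([126, 148, 12, 25, 125], [130.7, 157.7])]
side red2 [([0, 119, 1, 1, 1], [0.0, 119.0])]
```

>>> {"op": "move_arm", "data": {"commands": [0, 0, 15, 0, 0, 0, 0, 0, 15, 0, 0, 0, 0, 0, 12, 0, 0, 0, 0, 0, 8, 0, 0, 0, 0, 0, 4, 0, 0, 0, 0, 0, 0, 0, 0, 0, 0, 0, 0, 0, 0, 0]}}

```text
time: 14.62
tool_pos: [417.7, 113.2, 222.4]
eef_rot: [0.0, 0.956, 0.293, 0.0]
contact_force: [-0.2, 0.2, 0.2]
finger_gap: 70.2
grasp_force: 0.0
```

>>> {"op": "move_arm", "data": {"commands": [0, 0, 0, 0, 0, 0, 0, 0, 0, 0, 0, 0, 0, 0, 0, 0, 0, 0, 0, 0, 0, 0, 0, 0, 0, 0, 0, 0, 0, 0, 0, 0, 0, 0, 0, 0, 0, 0, 0, 0, 0, 0, 0, 0, 0, 0, 0, 0, 0, 0, 0, 0, 0, 0], "fingers": 15}}

```text
time: 15.37
tool_pos: [417.5, 113.6, 222.9]
eef_rot: [-0.0, 0.956, 0.293, 0.0]
contact_force: [-2.0, 1.3, 6.1]
finger_gap: 23.0
grasp_force: 59.7
```

>>> {"op": "move_arm", "data": {"commands": [0, 4, 0, 0, 0, 0, 0, 4, 0, 0, 0, 0, 0, 4, 0, 0, 0, 0, 0, 4, 0, 0, 0, 0, 0, 4, 0, 0, 0, 0, 0, 4, 0, 0, 0, 0, 0, 4, 0, 0, 0, 0, 0, 4, 0, 0, 0, 0, 0, 4, 0, 0, 0, 0, 0, 4, 0, 0, 0, 0, 0, 4, 0, 0, 0, 0, 0, 4, 0, 0, 0, 0, 0, 4, 0, 0, 0, 0, 0, 4, 0, 0, 0, 0, 0, 4, 0, 0, 0, 0, 0, 4, 0, 0, 0, 0, 0, 4, 0, 0, 0, 0, 0, 4, 0, 0, 0, 0, 0, 4, 0, 0, 0, 0, 0, 4, 0, 0, 0, 0]}}

```text
time: 17.03
tool_pos: [462.7, 47.4, 222.9]
eef_rot: [-0.0, 0.956, 0.293, 0.001]
contact_force: [-1.1, 4.1, 5.1]
finger_gap: 23.0
grasp_force: 59.8
```

>>> {"op": "move_arm", "data": {"commands": [0, 4, 0, 0, 0, 0, 0, 4, 0, 0, 0, 0, 0, 3, 0, 0, 0, 0, 0, 2, 0, 0, 0, 0, 0, 1, 0, 0, 0, 0, 0, 0.5, 0, 0, 0, 0, 0, 0, 0, 0, 0, 0, 0, 0, 0, 0, 0, 0, 0, 0, 0, 0, 0, 0]}}

```text
time: 17.78
tool_pos: [470.9, 35.3, 222.9]
eef_rot: [0.0, 0.956, 0.293, 0.001]
contact_force: [1.0, 3.0, 5.0]
finger_gap: 23.0
grasp_force: 59.8
```

```bash
python3 - <<'E'
from h import *
d=np.array([462.2,46.3])
s=env.observe();print(s['tool_pos'],((s['tool_pos'][:2]-d)@R(-2.546)),s['contact_force'],s['finger_gap'])
t=env.capture('top');q=env.capture('side');pickle.dump((t,q),open('t9.pkl','wb'))
a=cv2.resize(q['img'][165:255,190:300],(400,327),interpolation=cv2.INTER_CUBIC);b=cv2.resize(t['img'][175:335,205:365],(327,327),interpolation=cv2.INTER_CUBIC)
cv2.imwrite('pics/m9.png',np.hstack([a,b])[:,:,::-1])
# white pointer & clip in top
i=t['img'].astype(int)
m=(i.min(2)>190);m[:255]=0;m[300:]=0;m[:,:240]=0;m[:,340:]=0;print('white',np.argwhere(m)[:60].tolist())
for n,g in(('top0',pickle.load(open('d.pkl','rb'))['top']['img']),('top',t['img'])):
    g=g.astype(int);m=(g[:,:,0]>120)&(g[:,:,1]<70)&(g[:,:,2]<70);m[:250]=0;m[300:]=0;m[:,:280]=0;m[:,340:]=0;print(n,m.sum(),np.argwhere(m).mean(0))
E
```

```text
[470.88457468  35.30622054 222.94817651] [-1.02172696 13.97287008] [0.96617596 2.99282874 4.98830564] 22.99738127686192
white []
top0 6 [273.66666667 310.        ]
top 0 [nan nan]<stdin>:11: RuntimeWarning: Mean of empty slice.
  ret = um.true_divide(
```

>>> {"op": "move_arm", "data": {"commands": [0, 2, 0, 0, 0, 0, 0, 2, 0, 0, 0, 0, 0, 2, 0, 0, 0, 0, 0, 2, 0, 0, 0, 0, 0, 1.5, 0, 0, 0, 0, 0, 1, 0, 0, 0, 0, 0, 0.5, 0, 0, 0, 0, 0, 0, 0, 0, 0, 0, 0, 0, 0, 0, 0, 0, 0, 0, 0, 0, 0, 0]}}

```text
time: 18.72
tool_pos: [477.1, 26.2, 223.0]
eef_rot: [0.0, 0.956, 0.293, 0.001]
contact_force: [0.6, 3.0, 4.5]
finger_gap: 22.7
grasp_force: 59.8
```

>>> {"op": "move_arm", "data": {"commands": [0, 0, 0, 0, 0, 0, 0, 0, 0, 0, 0, 0, 0, 0, 0, 0, 0, 0, 0, 0, 0, 0, 0, 0, 0, 0, 0, 0, 0, 0, 0, 0, 0, 0, 0, 0], "fingers": 60}}

```text
time: 19.22
tool_pos: [476.3, 26.0, 222.0]
eef_rot: [-0.0, 0.956, 0.293, -0.0]
contact_force: [0.0, -0.0, 0.1]
finger_gap: 60.1
grasp_force: 0.0
```

>>> {"op": "move_arm", "data": {"commands": [0, 0, -10, 0, 0, 0, 0, 0, -20, 0, 0, 0, 0, 0, -25, 0, 0, 0, 0, 0, -25, 0, 0, 0, 0, -10, -10, 0, 0, 0, 0, -30, 0, 0, 0, 0, 0, -35, 0, 0, 0, 0, 20, -35, 0, 0, 0, 0, 20, -35, 0, 0, 0, 0, 20, -35, 0, 0, 0, 0, 20, -35, 0, 0, 0, 0, 20, -35, 0, 0, 0, 0, 0, 0, 0, 0, 0, 0, 0, 0, 0, 0, 0, 0]}}

```text
time: 20.38
tool_pos: [418.5, 291.0, 312.9]
eef_rot: [0.0, 0.955, 0.295, 0.0]
contact_force: [0.4, -0.7, 0.1]
finger_gap: 60.1
grasp_force: 0.0
```

```bash
python3 - <<'E'
from h import *
s=env.observe();print(s['tool_pos'])
t=env.capture('top');q=env.capture('side');pickle.dump((t,q),open('t10.pkl','wb'))
a=cv2.resize(q['img'][175:255,200:300],(400,320),interpolation=cv2.INTER_CUBIC);b=cv2.resize(t['img'][205:305,240:340],(400,400),interpolation=cv2.INTER_CUBIC)
a=np.vstack([a,np.zeros((80,400,3),np.uint8)])
cv2.imwrite('pics/m10.png',np.hstack([a,b])[:,:,::-1])
E
```

```text
[418.5203558  291.0487017  312.94174818]
```

View pics/m10.png

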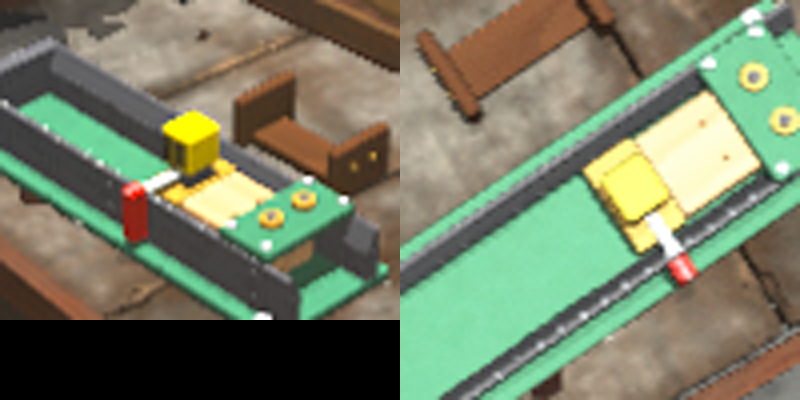

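The pointer meets the clip in both views, and the blank lies flat against the pusher, partly under the bridge. In the top crop the pointer end is at about (671,249) and the clip top at about (681,265). I'll check the offset along the jig's y.

```bash
python3 - <<'E'
from h import *
t,q=pickle.load(open('t10.pkl','rb'))
t2=lambda p:((p[0]-400+.5)/4-.5+240,(p[1]+.5)/4-.5+205); s2=lambda p:((p[0]+.5)/4-.5+200,(p[1]+.5)/4-.5+175)
x=np.array([462.2,46.3]);J=lambda w:((w-x)@R(-2.546)).round(1)
print('ptr',J(onz(t,t2((671,249)),45)),J(onz(t,t2((655,222)),45)),'clip',J(onz(t,t2((681,265)),48)),J(onz(t,t2((683,269)),40)))
print('side ptr',J(onz(q,s2((150,187)),45)),J(onz(q,s2((176,175)),45)),'clip',J(onz(q,s2((135,188)),48)))
print('blank corner', [J(onz(t,t2(p),38)) for p in((637,150),(687,220),(758,170),(708,93))])
i=t['img'].astype(int)
print([[tuple(map(int,i[r,c])) for c in range(302,314)] for r in range(262,276,1)][0:0])
g=i; r_=np.argwhere((g[255:280,295:320,0]-g[255:280,295:320,1]>90)); print('red centroid',r_.mean(0)+[255,295],len(r_)); w=np.argwhere(g[255:280,295:320].min(2)>185)+[255,295];print('white',w.tolist())
E
```

```text
ptr [30.1 25. ] [15.  25.9] clip [39.3 24.4] [41.1 24.6]
side ptr [33.4 28.4] [14.3 29.7] clip [43.1 26.5]
blank corner [array([-19.5,  39. ]), array([22.5, 39.8]), array([21.8, 82.4]), array([-23.2,  83.9])]
[]
red centroid [271.83333333 310.04166667] 24
white [[255, 310], [255, 311], [255, 312], [255, 313], [255, 314], [255, 315], [256, 310], [256, 311], [256, 312], [256, 313], [257, 311], [257, 312], [258, 303], [258, 304], [259, 301], [259, 302], [259, 303], [259, 304], [259, 305], [260, 302], [260, 303], [260, 304], [260, 305], [261, 302], [261, 303], [261, 304], [261, 305], [261, 306], [262, 303], [262, 304], [262, 305], [262, 306], [262, 307], [263, 304], [263, 305], [263, 306], [263, 307], [264, 304], [264, 305], [264, 306], [264, 307], [265, 305], [265, 306], [265, 307], [265, 308], [265, 309], [265, 312], [266, 306], [266, 307], [266, 308], [266, 309], [267, 306], [267, 307], [267, 308], [267, 309], [267, 310], [268, 306], [268, 307], [268, 308], [269, 307], [270, 309], [270, 310], [271, 310], [272, 302], [272, 310], [272, 311], [273, 311], [273, 312], [276, 296]]
```

```bash
python3 -c "
from cell import env
print(env.hand_in())"
```

```text
the job is handed in; nothing more can be done
None
```

I handed in the job (no score came back): the blank was set down on the table and let go, regripped by its ends, laid in the channel, and pushed, never drawn back, until the pointer stood about 1–2 mm past the clip line (5 mm allowed), with the blank flat against the pusher and the arm well clear.

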